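Close the guard and hold the dead-man fill lever on a tyre inflation stand

ROBOT

A 7-joint arm with a two-finger parallel gripper is mounted at the origin on the work surface. World frame = base frame: x ahead of the robot, y to its left, z up, the work surface at z = 0. Lengths are in m, angles in rad, forces in N, time in s.
With the tool pointing down it reaches from about 0.35 to 0.9 m from the base axis. Payload 8.1 kg.
Tool frame: the origin (TCP) lies on the centre line of the jaws, within the pads' length; the fingertips stand 19 mm ahead of it and the grasp point (between the pads) is the TCP (arm.tip_reach is the distance from the TCP to the fingertips, in m); z points along the fingers, y is the line along which they close (so a half turn about z gives the same grasp; the last joint's range is limited). The gripper opens to 92 mm and grips with 3 to 60 N. Pads are 19 mm wide; open, the fingers measure 130 mm over their backs; the gripper's body (75 mm by 190 mm) begins 47 mm behind the grasp point.
Start: joints at [-1.379, 0.434, 0.025, 1.573, -0.012, 1.134, -0.075], TCP at [0.182, 0.598, 0.246] pointing down, gripper open.
Joint ranges: [-2.62, 2.62], [-0.44, 2.09], [-1.27, 1.32], [0.08, 2.57], [-1.32, 4.46], [0.12, 2], [-2.74, 2.74]. Speed limits (rad/s): [2.22, 2.22, 3.01, 3.01, 3.14, 3.14, 3.14].

INTERFACE

Orientations are given as a rotation vector (axis times angle).
In Python, from cell import arm gives the robot as it stands.
- The arm moves only by the tool arm_command, never from a script. Its argument "targets" is a list that holds one entry, the list of rows, each a list of 6 numbers: the shift along the tool's x, y, z in m, then the turn, a rotation vector about the tool's x, y, z in rad. A call has 1 to 10 rows; each row shifts and turns the commanded pose from where the row before left it, along the tool's axes as they then stand; what a row does not reach is not made up. A row lasts 1/8 s, in which the tool goes at most 62.5 mm and 10.7 degrees, less where a joint would pass 70% of its speed; a pose out of reach is approached as far as the arm can. A call with a gripper value outside its range is refused whole. "jaw" is the finger opening in m, from 0 to 0.0918, set as the call begins (left out, the last holds). The fingers move at their own pace and stop on an object; "newtons" is the grip in N (left out, the last holds). Time passes only in rows, so rows that do not move let the fingers close. It gives the time, the measured TCP pose, the force, the opening and the grip force at its end, in the units of the state.
- arm.observe(): the state, without advancing time (a new reading comes with each control period).
- arm.get_image(name): name is "scene" or "top" or "wrist"; returns a dict with "pixels" (420x560x3 uint8, red, green, blue), "z_map" (420x560 float32, m along the optical axis (not along the pixel's ray), 0 where there is no reading), "fx", "fy", "cx", "cy" (pixels), "dist" ([k1, k2, p1, p2, k3] as OpenCV has them; the pictures are not rectified), "xyz" and "rotation" of the camera in the world; the wrist camera has in their place "T_tool_cam" (4x4, takes a point from camera to tool coordinates, whose origin is the TCP and whose axes are the flange's). Camera axes: x right, y down, z forward; pixel columns grow to the right and rows downward; lengths in m; the calibration is good to about 2 mm. A picture is of the moment at which its call begins: read the wrist's pose just before it.
- arm.sign_off(): hands the job in; it is judged then, once.
The state is a dict: "clock": time; "joints": joint angles; "dq": joint speeds; "joint_efforts": joint torques, N m; "position": TCP position; "ee_rot": TCP orientation; "force": force on the tool from outside, world axes, zero at the start; "ft_torque": the same for the moment, N m; "width": opening from 0.0 (shut) to 1.0 (fully open); "gripper_force": force on a finger pad.
Only numpy, scipy, OpenCV 4.12 (cv2) and the standard library are available. Lean on these libraries where they do the work, as an engineer would, in place of code of your own. Each camera call takes 0.05 s, during which the arm holds its last target. There are 200 camera calls.

TASK

Get the small wheel on the inflation stand ready for air: press the yellow guard down by its black grip until the spring catch snaps over it and keeps it shut on its own. Only then, with the guard left latched, press the red dead-man lever of the fill valve about half-way down so that the gauge needle stands in the green band, and finish while holding it there; never let the needle run into the red, and leave the jar, the carton and the brush where they are.

Things in the scene. Friction and masses are not known exactly. Their poses are not given: they have to be found in the camera images.
- stand: Blue inflation stand fixed to the bench; base plate 400 x 300 x 12 mm, origin at the centre of its underside. -x is the front (guard's grip), +x the hinge end, z up. A small wheel, 260 mm across, lies flat on it, top 97 mm above the bench. The guard's hinge axis runs along the stand's y, 165 mm from the origin along +x, 118 mm above the bench.
- guard_handle (a point): Centre of the guard's black grip: a round bar 26 mm thick, 136 mm long, along the stand's y, 345 mm from the hinge axis; it swings in an arc about that axis. Starts 280 to 325 mm above the bench (guard open 0.5 to 0.64 rad), nearer the hinge; shut and latched, 118 to 121 mm; at the stop below, 106 mm. Free space above and in front of it. Press it from above or pinch it.
- catch_bolt (a point): Tip of the catch's sprung bolt, 120 mm in front of the stand's origin, 86 mm to its +y. It snaps over the guard's side pin once the grip is below 118 mm: press to about 110 mm, let go. Springs lift the guard: at the grip 4 N at the start, 11 N near shut, 14 N while the bolt is pushed back. Unlatched it springs up over 80 mm. Post and housing, 166 mm high, are 110 to 150 mm to +y, a knob to 190 mm.
- valve: Dead-man fill valve fixed to the bench: dark base plate 250 x 110 mm, blue pedestal, aluminium body, red lever on top, round gauge behind the lever. Origin on the bench near the plate's centre; -x is the front, where the lever's press pad is; z up. The two short black hoses are fixed.
- fill_lever (a joint): Angle (rad) by which the red lever is pressed: 0 released, 0.24 fully down; sprung, no detent, returns to 0 when let go. The needle follows it in proportion: green band 0.084 to 0.156 (middle 0.12 = half-way), red from 0.204. On the pad about 4 N to start, 8 N half-way, 12 N at the stop. Air flows from about 0.05.
- lever_pad (a point): Centre of the top of the lever's red press pad (64 mm along the lever, 42 mm across), 140 mm in front of the lever's pivot. It stands 155 mm above the bench when released, 138 mm half-way, 121 mm fully down: 1.4 mm per 0.01 rad. It faces up (tilted 0.12 rad when released, level half-way). Nothing above it.
- gauge (a point): Centre of the white gauge dial, 76 mm across, facing up, 147 mm above the bench, 88 mm behind the valve's origin (+x). The black needle rests towards valve -x +y and turns clockwise seen from above as the lever goes down; half-way it points to valve +x, the middle of the green band; red is towards -x -y.
- paste: White jar of tyre paste with yellow lid, 72 mm across, 75 mm high, loose, beside the valve. Origin at the centre of its underside. Leave it.
- carton: Small carton of tyre valves, 75 x 55 x 42 mm, loose, on the valve's other side. Origin at the centre of its underside. Leave it.
- brush: Paste brush lying loose and flat on the bench in front of the valve, across it, along its own x axis. Leave it.
There are look-alikes about, which are no part of the job. Of the things like the paste, leave any that is grey, pink or turquoise; of the rest the smaller one is meant.

How it is judged:
On the way, in this order (a step that is already met when the one before it is completed fails the run):
1. the guard is shut and its catch holds it, untouched by the robot (height (world z) of guard_handle below 0.126 m and contact force between each of the fingers, the arm and guard below 0.3 N), for 0.3 s.
2. the robot keeps the lever pressed with the needle in the green band (value of joint fill_lever between 0.084 and 0.156 rad and contact force between any of the fingers, the arm and fill_lever above 2 N and height (world z) of guard_handle below 0.126 m), for 1 s.
At the end, for the whole second after the job is handed in: Through the last second: guard shut on its catch (grip's centre below 126 mm), untouched by the robot; the robot presses the red lever (over 2 N) at 0.084 to 0.156 rad, needle in the green; jar, carton and brush within 30 mm of their starts, jar upright (all of step 2 and contact force between each of the fingers, the arm and guard below 0.3 N and distance of each of paste, carton, brush from where it was at the start of the episode below 0.03 m and angle between paste's own z axis and vertical below 0.3 rad); the arm keeps its last pose, push and grip.
It fails at once if air let in (lever pressed past 0.05 rad) while the guard is not shut (value of joint fill_lever above 0.05 rad and height (world z) of guard_handle above 0.132 m).
It fails at once if the needle runs into the red (lever past 0.204 rad) (value of joint fill_lever above 0.204 rad).
It fails at once if the jar, the carton or the brush is pushed away (30 mm) or the jar tipped (distance of any of paste, carton, brush from where it was at the start of the episode above 0.03 m or angle between paste's own z axis and vertical above 0.5 rad).
It also fails if it takes over 64 s, if anything falls off the work surface, if the arm or the gripper's body presses on something with over 40 N, if the wrist force passes 120 N, or if a joint passes its speed limit or range.

## Working session

There is one attempt and no reset: what is moved stays moved. The work goes in short steps, Python scripts to look and compute and a tool call to move; the robot and the scene stay as the last step left them, time stands still between calls to the robot, and variables do not carry over. Pictures are saved under pics/ and viewed, at most 10 in all, crops included, and the job is handed in when it is done.

Besides the shell and the picture viewer there is one more tool, called after "Call:" as name([rows], argument=value, ...), one row to a line, values as JSON. arm_command: Moves the arm, as the interface text tells. Its arguments: {"type":"object","properties":{"targets":{"type":"array","items":{"type":"array","items":{"type":"array","items":{"type":"number"}}}},"jaw":{"type":"number"},"newtons":{"type":"number"}},"required":["targets"]}

```bash
mkdir -p pics; ls
cat > h.py <<'E'
from cell import arm
import numpy as np, cv2
from scipy.spatial.transform import Rotation as R
def cam(n):
    s=arm.observe(); d=arm.get_image(n)
    if n=="wrist":
        T=np.eye(4); T[:3,:3]=R.from_rotvec(s["ee_rot"]).as_matrix(); T[:3,3]=s["position"]
        T=T@np.array(d["T_tool_cam"]); d["C"]=T[:3,3]; d["Rm"]=T[:3,:3]
    else:
        r=np.array(d["rotation"],float); d["C"]=np.array(d["xyz"]); d["Rm"]=r if r.shape==(3,3) else R.from_rotvec(r).as_matrix() if r.size==3 else R.from_quat(r).as_matrix()
    d["K"]=np.array([[d["fx"],0,d["cx"]],[0,d["fy"],d["cy"]],[0,0,1.]])
    return d
def pts(d,uv,z=None):
    "world points of pixels: by depth map, or on plane z"
    uv=np.atleast_2d(np.array(uv,float)); n=cv2.undistortPoints(uv[:,None],d["K"],np.array(d["dist"],float))[:,0]
    r=np.c_[n,np.ones(len(n))]@d["Rm"].T
    if z is None:
        k=d["z_map"][uv[:,1].round().astype(int),uv[:,0].round().astype(int)]
    else: k=(z-d["C"][2])/r[:,2]
    return d["C"]+r*k[:,None]
def save(d,n): cv2.imwrite("pics/"+n,d["pixels"][:,:,::-1])
E
python3 - <<'E'
from h import *
s=arm.observe(); print({k:np.round(v,3) for k,v in s.items()})
for n in("scene","top"):
    d=cam(n); save(d,n+"0.png"); print(n,d["C"],np.array(d["rotation"]).shape,d["Rm"][:,2]); np.save(n+"0.npy",d,allow_pickle=True)
E
```

```text
pics
{'clock': np.float64(0.0), 'joints': array([-1.379,  0.435,  0.025,  1.574, -0.012,  1.134, -0.075]), 'dq': array([ 0.001, -0.001, -0.001,  0.   , -0.   ,  0.001, -0.002]), 'joint_efforts': array([-0.0000e+00, -6.6786e+01,  9.8400e-01, -3.1444e+01, -6.1000e-02,
        4.3000e-02,  0.0000e+00]), 'position': array([0.182, 0.598, 0.245]), 'ee_rot': array([-4.610e-01, -3.107e+00,  2.000e-03]), 'force': array([ 0.186, -0.301,  0.307]), 'ft_torque': array([ 0.029,  0.063, -0.024]), 'gripper_force': np.float64(0.0), 'width': np.float64(0.997)}
scene [ 1.39430508 -0.36758185  1.33615375] (3,) [-0.5590188   0.16910252 -0.81172798]
top [ 0.47919454 -0.09614372  1.67968717] (3,) [ 0.05132765 -0.0073136  -0.99865509]
```

View pics/top0.png

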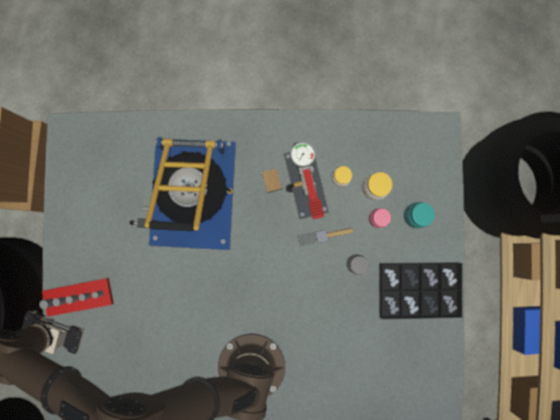

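View pics/scene0.png

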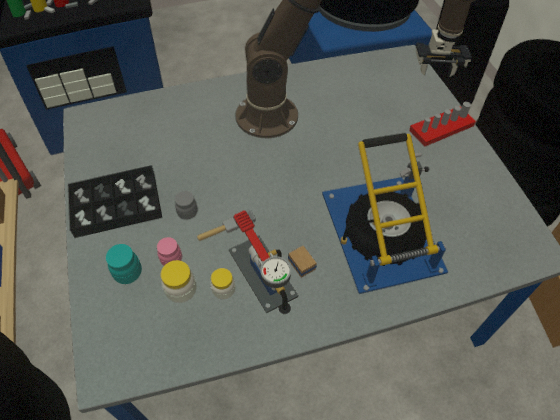

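The top view shows the stand at about (190,195), with its grip near (173,226) and the catch at (135,223). The valve is at (305,185), with its red pad near (317,210) and the dial at (302,154). The brush lies at (325,236), the jar at (343,175) and the carton at (272,180). The scene view has the grip at (385,141), the pad at (243,220) and the dial at (276,270).

Run:
```python
from h import *
for n,win_g,win_s,win_v in (("top",(140,205,210,240),(140,245,125,255),(280,335,135,225)),("scene",(350,415,125,155),(315,450,170,295),(225,310,205,310))):
    d=np.load(n+"0.npy",allow_pickle=True).item()
    hsv=cv2.cvtColor(d["pixels"],cv2.COLOR_RGB2HSV).astype(int); H,S,V=hsv[...,0],hsv[...,1],hsv[...,2]
    def sel(m,w):
        k=np.zeros(m.shape,bool); k[w[2]:w[3],w[0]:w[1]]=m[w[2]:w[3],w[0]:w[1]]; v,u=np.nonzero(k); return np.c_[u,v]
    # grip: dark & high by depth
    p=sel((V<75),win_g); P=pts(d,p); q=P[(P[:,2]>0.25)&(P[:,2]<0.36)]; pp=p[(P[:,2]>0.25)&(P[:,2]<0.36)]
    c,sz,a=cv2.minAreaRect(pp.astype(np.float32)); print(n,"grip px",c,sz,a,"depth mean",q.mean(0).round(3),"top z",np.percentile(q[:,2],[50,95]).round(3),len(q))
    u=np.linalg.svd(q[:,:2]-q[:,:2].mean(0),full_matrices=False)[2][0]; t=(q[:,:2]-q[:,:2].mean(0))@u; print("  axis",u.round(3),"ext",t.min().round(3),t.max().round(3), "mid",(q[:,:2].mean(0)+u*(t.min()+t.max())/2).round(3))
    # blue plate
    p=sel((H>100)&(H<125)&(S>120),win_s); P=pts(d,p); k=np.abs(P[:,2]-.012)<.012
    r=cv2.minAreaRect(P[k][:,:2].astype(np.float32)); print("  plate",np.round(r[0],3),np.round(r[1],3),round(r[2],1))
    # red pad/lever
    p=sel(((H<8)|(H>172))&(S>140)&(V>90),win_v); P=pts(d,p); k=(P[:,2]>.1)&(P[:,2]<.2); Q=P[k]
    r=cv2.minAreaRect(Q[:,:2].astype(np.float32)); print("  lever",np.round(r[0],3),np.round(r[1],3),round(r[2],1),"z",np.percentile(Q[:,2],[5,50,95]).round(3))
    u=np.linalg.svd(Q[:,:2]-Q[:,:2].mean(0),full_matrices=False)[2][0]; u*=-np.sign(u[0]); t=(Q-Q.mean(0))[:,:2]@u; print("  front end",(Q.mean(0)[:2]+u*t.max()).round(3),"dir",u.round(3)); e=Q[t>t.max()-.06]; print("  pad",e.mean(0).round(3),len(e), "rect",cv2.minAreaRect(e[:,:2].astype(np.float32)))
    # dial white
    p=sel((S<45)&(V>165),win_v); P=pts(d,p); k=(P[:,2]>.125)&(P[:,2]<.17); Q=P[k]; r=cv2.minEnclosingCircle(Q[:,:2].astype(np.float32)); print("  dial",np.round(r[0],3),r[1],Q[:,2].mean().round(3))
d=np.load("top0.npy",allow_pickle=True).item()
for nm,uv,z in (("brush handle",(345,231),.01),("brush head",(312,239),.01),("brushL",(300,239),.01),("jar",(343,175),.075),("carton",(272,180),.042),("catch post",(135,223),.166)): print(nm,pts(d,uv,z)[0].round(3),pts(d,uv)[0].round(3))
```

```text
top grip px (171.00149536132812, 225.4615936279297) (42.238006591796875, 7.994089603424072) 2.2025980949401855 depth mean [0.512 0.225 0.313] top z [0.313 0.318] 338
  axis [-0.046 -0.999] ext -0.065 0.064 mid [0.512 0.225]
  plate [0.638 0.221] [0.294 0.393] 87.1
  lever [ 0.625 -0.211] [0.167 0.038] 13.6 z [0.127 0.146 0.159]
  front end [ 0.543 -0.231] dir [-0.974 -0.226]
  pad [ 0.572 -0.224  0.154] 193 rect ((0.5721845626831055, -0.22438396513462067), (0.05983966961503029, 0.03749851882457733), 14.484272956848145)
  dial [ 0.757 -0.18 ] 0.04010089859366417 0.147
scene grip px (384.82427978515625, 139.94595336914062) (8.38434886932373, 43.40133285522461) 80.53767395019531 depth mean [0.516 0.221 0.31 ] top z [0.311 0.317] 352
  axis [-0.049 -0.999] ext -0.07 0.066 mid [0.517 0.223]
  plate [0.636 0.218] [0.3   0.406] 87.2
  lever [ 0.649 -0.214] [0.218 0.042] 10.1 z [0.128 0.142 0.159]
  front end [ 0.542 -0.234] dir [-0.978 -0.21 ]
  pad [ 0.575 -0.227  0.155] 248 rect ((0.5711919069290161, -0.22753441333770752), (0.05972056835889816, 0.040771011263132095), 12.014314651489258)
  dial [ 0.756 -0.183] 0.038363609462976456 0.148
brush handle [ 0.498 -0.342  0.01 ] [ 0.498 -0.341  0.018]
brush head [ 0.469 -0.221  0.01 ] [ 0.469 -0.221  0.016]
brushL [ 0.469 -0.177  0.01 ] [ 0.469 -0.177  0.019]
jar [ 0.695 -0.328  0.075] [ 0.695 -0.328  0.075]
carton [ 0.681 -0.076  0.042] [ 0.681 -0.076  0.043]
catch post [0.523 0.382 0.166] [0.524 0.392 0.135]
```

Call:
arm_command([
  [[0,0,-0.0155,0,0,0.1326],[0,0,-0.0155,0,0,0.1326],[0,0,-0.0155,0,0,0.1326],[0,0,-0.0155,0,0,0.1326],[0,0,-0.0155,0,0,0.1326],[0,0,-0.0155,0,0,0.1326],[0,0,-0.0155,0,0,0.1326],[0,0,-0.0155,0,0,0.1326],[0,0,-0.0155,0,0,0.1326],[0,0,-0.0155,0,0,0.1326]],
], jaw=0, newtons=20)

```text
clock: 1.35
position: [0.1815, 0.5978, 0.4008]
ee_rot: [2.281, 2.16, -0.001]
force: [0.2, 1.1, -1.0]
width: 0.012
gripper_force: 0.0
```

Call:
arm_command([
  [[-0.0355,0.0348,0,0,0,0],[-0.0355,0.0348,0,0,0,0],[-0.0355,0.0348,0,0,0,0],[-0.0355,0.0348,0,0,0,0],[-0.0355,0.0348,0,0,0,0],[-0.0355,0.0348,0,0,0,0],[-0.0355,0.0348,0,0,0,0],[-0.0355,0.0348,0,0,0,0],[-0.0355,0.0348,0,0,0,0],[-0.0355,0.0348,0,0,0,0]],
])

```text
clock: 2.6
position: [0.5121, 0.2248, 0.4005]
ee_rot: [-2.276, -2.165, 0.001]
force: [0.2, 1.1, 0.0]
width: 0.005
gripper_force: 0.0
```

Call:
arm_command([
  [[0,0,0.016,0,0,0],[0,0,0.016,0,0,0],[0,0,0.016,0,0,0],[0,0,0.009,0,0,0],[0,0,0.006,0,0,0],[0,-0.003,0.006,0,0,0],[0,-0.006,0.01,0,0,0],[0,-0.006,0.01,0,0,0],[0,-0.005,0.01,0,0,0],[0,0,0,0,0,0]],
])

```text
clock: 3.85
position: [0.4909, 0.2273, 0.3017]
ee_rot: [-2.275, -2.165, -0.0]
force: [-0.6, -0.6, 0.3]
width: 0.003
gripper_force: 0.4
```

Run:
```python
from h import *
a=cam("scene"); save(a,"s1.png"); b=cam("wrist"); s=arm.observe(); print(s["force"],s["position"],s["joint_efforts"])
im=np.hstack([cv2.resize(a["pixels"][60:270,290:470],(480,560)),cv2.resize(b["pixels"],(320,240)).repeat(1,0) if 0 else cv2.copyMakeBorder(cv2.resize(b["pixels"],(320,240)),0,320,0,0,cv2.BORDER_CONSTANT)])
cv2.imwrite("pics/m1.png",im[:,:,::-1])
```

```text
[-0.01990368  0.9196811   0.5897455 ] [0.49153629 0.22720877 0.3021067 ] [ 8.34201649e-02 -4.77610159e+01  5.05345657e+00 -3.15236413e+01
  5.99152548e-02 -2.07374208e-01 -7.54708832e-03]
```

View pics/m1.png

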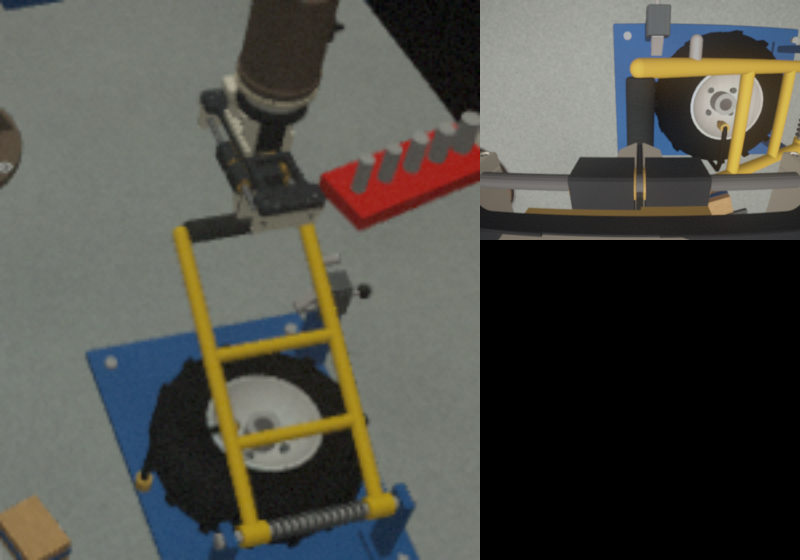

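The view shows the gripper over the black grip, whose visible end is at about (371,146) in the scene image. I'll check the bar's height to see whether there is contact.

Run:
```python
from h import *
a=cam("scene"); print(pts(a,[(367,147),(370,146),(374,145)]).round(3)); a=cam("top"); hsv=cv2.cvtColor(a["pixels"],cv2.COLOR_RGB2HSV)
v,u=np.nonzero(hsv[205:240,180:205,2]<75); P=pts(a,np.c_[u+180,v+205]); P=P[(P[:,2]>.2)&(P[:,2]<.34)&(P[:,1]<.22)]; print(len(P),np.median(P,0),P[:,2].max())
for i in range(4): print(arm.observe()["force"].round(2),arm.observe()["gripper_force"]); arm.get_image("top")
```

```text
[[0.501 0.177 0.277]
 [0.503 0.185 0.28 ]
 [0.498 0.201 0.275]]
104 [0.49198485 0.18351726 0.28102267] 0.28771962309919696
[-1.47  0.87  2.35] 0.9541567135602236
[-0.64 -0.28  1.31] 1.2294416315853596
[-1.29  0.81  3.34] 1.4268621057271957
[-1.91 -0.08  3.57] 1.6185056045651436
```

Call:
arm_command([
  [[0,-0.004,0.01,0,0,0],[0,-0.004,0.01,0,0,0],[0,-0.004,0.01,0,0,0],[0,-0.004,0.01,0,0,0],[0,-0.004,0.01,0,0,0],[0,-0.0025,0.01,0,0,0],[0,-0.0025,0.01,0,0,0],[0,-0.0025,0.01,0,0,0],[0,-0.002,0.01,0,0,0],[0,-0.002,0.01,0,0,0]],
])

```text
clock: 5.5
position: [0.4584, 0.229, 0.2016]
ee_rot: [-2.274, -2.164, 0.003]
force: [-8.3, -0.1, 11.0]
width: 0.009
gripper_force: 5.4
```

Call:
arm_command([
  [[0,-0.001,0.01,0,0,0],[0,-0.001,0.01,0,0,0],[0,-0.001,0.01,0,0,0],[0,-0.001,0.01,0,0,0],[0,0,0.01,0,0,0],[0,0,0.003,0,0,0],[0,0,0.003,0,0,0],[0,0,0.002,0,0,0],[0,0,0.001,0,0,0],[0,0,0,0,0,0]],
])

```text
clock: 6.75
position: [0.4542, 0.2293, 0.1426]
ee_rot: [-2.274, -2.165, 0.004]
force: [-5.6, 1.0, 6.4]
width: 0.007
gripper_force: 3.7
```

Call:
arm_command([
  [[0,0,0.001,0,0,0],[0,0,0.001,0,0,0],[0,0,0,0,0,0],[0,0,0,0,0,0]],
])

```text
clock: 7.25
position: [0.4544, 0.2293, 0.1407]
ee_rot: [-2.274, -2.165, 0.003]
force: [-8.7, 1.6, 11.0]
width: 0.007
gripper_force: 5.0
```

Run:
```python
from h import *
a=cam("scene"); b=cam("wrist")
im=np.hstack([cv2.resize(a["pixels"][60:270,290:470],(400,467)),cv2.copyMakeBorder(cv2.resize(b["pixels"],(400,300)),0,167,0,0,cv2.BORDER_CONSTANT)])
cv2.imwrite("pics/m2.png",im[:,:,::-1])
s=arm.observe(); print(s["force"].round(2) if hasattr(s["force"],"round") else s["force"])
```

```text
[-7.66  0.1   9.1 ]
```

View pics/m2.png

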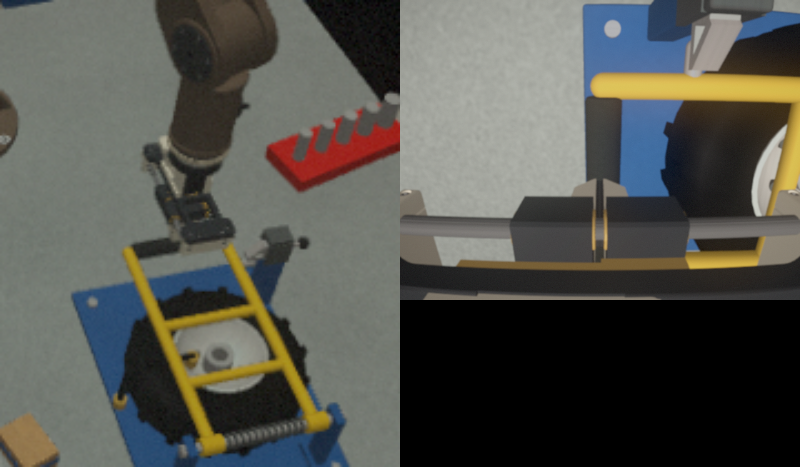

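The guard looks shut, with the bolt at about (705,45) in the wrist view, right over the side pin at (692,70). I'll let go gently.

Call:
arm_command([
  [[0,0,-0.004,0,0,0],[0,0,-0.005,0,0,0],[0,0,-0.006,0,0,0],[0,0,-0.01,0,0,0],[0,0,-0.02,0,0,0],[0,0,-0.025,0,0,0],[0,0,-0.03,0,0,0],[0,0,0,0,0,0]],
])

```text
clock: 8.35
position: [0.4574, 0.2292, 0.243]
ee_rot: [2.276, 2.164, 0.007]
force: [-1.1, 0.2, -0.1]
width: 0.004
gripper_force: 0.0
```

Run:
```python
from h import *
s=arm.observe(); print(s["force"],s["gripper_force"])
for n in("scene","top"):
    a=cam(n); V=cv2.cvtColor(a["pixels"],cv2.COLOR_RGB2HSV)[...,2]
    v,u=np.nonzero(V<75); P=pts(a,np.c_[u,v]); k=(np.abs(P[:,0]-.457)<.02)&(np.abs(P[:,1]-.229)<.075)&(P[:,2]<.17)&(P[:,2]>.08); P=P[k]; print(n,len(P),P.mean(0).round(3),np.percentile(P[:,2],[50,90]).round(3))
```

```text
[-1.08231499  0.16116587 -0.09358179] 0.0
scene 277 [0.463 0.227 0.127] [0.128 0.133]
top 126 [0.456 0.196 0.129] [0.129 0.134]
```

Call:
arm_command([
  [[-0.0449,0.0139,0,0,0,0],[-0.0449,0.0139,0,0,0,0],[-0.0449,0.0139,0,0,0,0],[-0.0449,0.0139,0,0,0,0],[-0.0449,0.0139,0,0,0,0],[-0.0449,0.0139,0,0,0,0],[-0.0449,0.0139,0,0,0,0],[-0.0449,0.0139,0,0,0,0],[-0.0449,0.0139,0,0,0,0],[-0.0449,0.0139,0,0,0,0]],
])

```text
clock: 9.7
position: [0.5721, -0.2278, 0.2394]
ee_rot: [-2.275, -2.164, 0.002]
force: [1.1, 0.1, 0.5]
width: 0.007
gripper_force: 0.0
```

Call:
arm_command([
  [[0,0,0.02,0,0,0],[0,0,0.02,0,0,0],[0,0,0.013,0,0,0],[0,0,0.008,0,0,0],[0,0,0.004,0,0,0],[0,0,0,0,0,0],[0,0,0,0,0,0]],
])

```text
clock: 10.58
position: [0.5726, -0.2266, 0.1763]
ee_rot: [2.276, 2.165, 0.001]
force: [-0.6, 0.0, -0.0]
width: 0.004
gripper_force: 0.0
```

Call:
arm_command([
  [[0,0,0.003,0,0,0],[0,0,0.003,0,0,0],[0,0,0.003,0,0,0],[0,0,0.003,0,0,0],[0,0,0.003,0,0,0],[0,0,0.002,0,0,0],[0,0,0.002,0,0,0],[0,0,0,0,0,0],[0,0,0,0,0,0]],
])

```text
clock: 11.7
position: [0.571, -0.2274, 0.1571]
ee_rot: [-2.277, -2.163, 0.002]
force: [-6.8, -0.0, 8.3]
width: 0.006
gripper_force: 4.4
```

Run:
```python
from h import *
s=arm.observe(); print(s["force"],s["position"])
a=cam("top"); b=cam("scene"); s=arm.observe(); print(s["force"],s["position"])
im=np.hstack([cv2.resize(a["pixels"][135:195,270:330],(400,400),interpolation=cv2.INTER_CUBIC),cv2.resize(b["pixels"][200:320,210:330],(400,400),interpolation=cv2.INTER_CUBIC)])
cv2.imwrite("pics/m3.png",im[:,:,::-1])
```

```text
[-6.79390318 -0.02309342  8.2712989 ] [ 0.57098866 -0.22738489  0.15711672]
[-6.80662022  0.31725891  7.98489988] [ 0.57101123 -0.2273683   0.15714907]
```

View pics/m3.png

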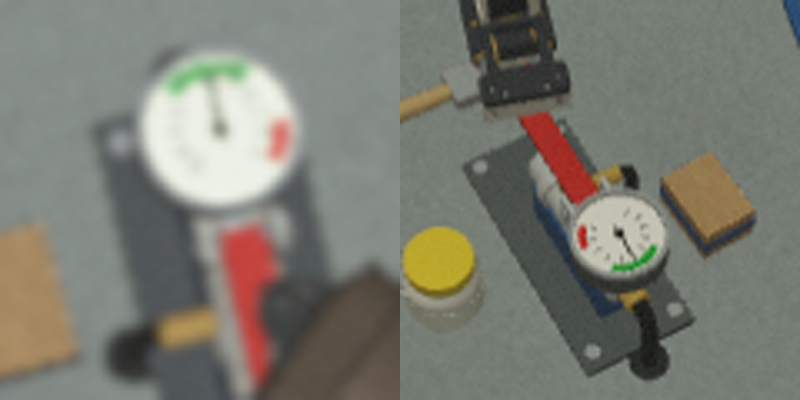

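The needle at (212,75) in the top crop points to the middle of the green band. The vertical force is 8 N, which matches the half-way press. I'll hold it for more than 1 s.

Call:
arm_command([
  [[0,0,0,0,0,0],[0,0,0,0,0,0],[0,0,0,0,0,0],[0,0,0,0,0,0],[0,0,0,0,0,0],[0,0,0,0,0,0],[0,0,0,0,0,0],[0,0,0,0,0,0],[0,0,0,0,0,0],[0,0,0,0,0,0]],
])

```text
clock: 13.05
position: [0.571, -0.2274, 0.1572]
ee_rot: [-2.277, -2.163, 0.002]
force: [-6.9, -0.7, 9.1]
width: 0.006
gripper_force: 4.4
```

Run:
```python
from h import *
a=cam("scene"); V=cv2.cvtColor(a["pixels"],cv2.COLOR_RGB2HSV)[...,2]
v,u=np.nonzero(V<75); P=pts(a,np.c_[u,v]); k=(np.abs(P[:,0]-.457)<.02)&(np.abs(P[:,1]-.229)<.075)&(P[:,2]<.17)&(P[:,2]>.08); P=P[k]; z=np.percentile(P[:,2],90); print(len(P),z)
s=arm.observe(); print(s["position"],s["force"])
if len(P)>150 and z<.138 and abs(s["position"][2]-.157)<.002: print(arm.sign_off())
```

```text
277 0.13334092476850304
[ 0.57102878 -0.22736127  0.15718063] [-5.72892514  0.14116656  9.95355994]
the job is handed in; nothing more can be done
None
```

The job is handed in: the guard measured shut and held by its catch with the arm clear of it, and the red lever is held about half-way with the needle in the middle of the green band; no verdict came back.

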